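# Lock the bowl into the air-line separator

### The arm

A 6-joint arm with a two-finger parallel gripper is mounted at the origin on the work surface. World frame = base frame: x ahead of the robot, y to its left, z up, the work surface at z = 0. Lengths are in m, angles in degrees, forces in N, time in s.
With the tool pointing down it reaches from about 0.325 to 0.9 m from the base axis. Payload 6.1 kg.
Tool frame: the origin (TCP) lies midway between the tips of the shut fingers; the grasp point (between the pads) lies 19 mm behind it; z points along the fingers, y is the line along which they close (so a half turn about z gives the same grasp; the last joint's range is limited). The gripper opens to 85 mm and grips with 20 to 120 N. Pads are 22 mm wide; open, the fingers measure 114 mm over their backs; the gripper's body (76 mm by 85 mm) begins 54 mm behind the grasp point. The pads swing forward as they close: fully open they stand 13 mm farther back than shut.
Start: joints at [67.202, 12.628, 87.462, -0, 79.91, -7.225], TCP at [0.168, 0.602, 0.231] pointing down, gripper open.
Joint ranges: [-170.65, 170.65], [-52.31, 119.04], [5.05, 147.46], [-71.25, 251.25], [11.57, 151.72], [-153.62, 153.62]. Speed limits (degrees/s): [147.25, 147.25, 172.46, 180, 180, 180].

### API

Orientations are given as a 3x3 rotation matrix whose columns are the frame's x, y, z axes.
In Python, from cell import manip gives the robot as it stands. Calls block until the motion is done:
- manip.move_to(position, orientation): joint-space move of the TCP to a pose.
- manip.movel(position, rot=None, max_speed=0.15): straight line of the TCP; rot=None keeps the orientation; max_speed is the mean speed in m/s.
- manip.move_joints(angles): joint-space move.
- manip.set_gripper(opening, grasp_force=None): opening from 0.0 (shut) to 1.0 (fully open); grasp_force is the grip in N (None keeps the last); returns when the fingers have stopped.
- manip.pause(seconds).
- manip.inverse_kinematics(position, orientation): joint angles nearest the present ones, or None.
- manip.state(): the state.
- manip.read_camera(name): name is "scene" or "top"; returns the picture (384x512x3 uint8, red, green, blue); there is no depth.
- manip.get_calibration(name): a dict with "intrinsics" (3x3 intrinsics, pixels), "rvec" (rotation vector, rad) and "tvec" (3), from world to camera coordinates, as OpenCV has them. Camera axes: x right, y down, z forward; pixel columns grow to the right and rows downward; lengths in m; the calibration is good to about 2 mm. A picture is of the moment at which its call begins. get_calibration takes no time and is no camera call.
A pose or a line that the arm cannot do raises manip.PlanningError and nothing moves.
- manip.close_job(): hands the job in; it is judged then, once.
The state is a dict: "clock": time; "joint_positions": joint angles; "joint_vel": joint speeds; "tau": joint torques, N m; "position": TCP position; "eef_rot": TCP orientation; "wrist_force": force on the tool from outside, world axes, zero at the start; "ft_torque": the same for the moment, N m; "opening": opening from 0.0 (shut) to 1.0 (fully open); "finger_force": force on a finger pad.
Only numpy, scipy, OpenCV 4.12 (cv2) and the standard library are available. Lean on these libraries where they do the work, as an engineer would, in place of code of your own. Each camera call takes 0.05 s, during which the arm holds its last target. There are 200 camera calls.

### The job

Put the bowl back on the compressed-air separator: pick up the loose metal bowl by its black handle, bring it under the head on the stand, push it up into the socket with the handle over at the left-hand (short) mark, then twist it until the lugs lock and the handle points straight out of the front of the head, at the long mark. Leave it hanging there by itself, and leave the other things on the counter where they are.

Things in the scene. Friction and masses are not known exactly. Their poses are not given: they have to be found in the camera images.
- bowl_axis (a point): The loose bowl: a round aluminium pot standing upright, 100 mm tall, 76 mm across, with a narrower neck (64 mm across) over its top 30 mm. Point on its axis, 50 mm above its underside. z up; the handle points along -x. About 0.25 kg, most of it in the pot.
- bowl_handle (a point): Grip point on the bowl's straight level black handle: centre line, 130 mm from the bowl's axis, 55 mm above its underside. The handle is a bar along the bowl's x, 20 mm wide (y), 22 mm tall, from 38 to 155 mm from the axis. Bowl's axes. Grip it from above across its width, this far out, so that the gripper clears the head.
- bowl_lug (a point): Centre of the lug on the bowl's neck directly above the handle; two more stand 120 degrees either side. Lugs are 16 mm wide, reach out to 45 mm from the bowl's axis and lie 88 to 96 mm above its underside. Bowl's axes.
- socket (a point): Socket, open downward, in the underside of the fixed head (aluminium drum 112 mm across, top at 236 mm): point on its vertical axis, level with the head's underside, 160 mm above the counter. z up; the head's front is -x. A hole 72 mm across with three notches (24 mm wide) in an 8 mm thick ledge, above it a chamber 98 mm across, 26 mm high. Radial play of the bowl's neck 4 mm.
- entry_mark (a point): Short raised mark on the head's side, 45 degrees to the left of the front seen from the robot; 58 mm from the socket's axis. With the handle below it (bowl yaw = socket yaw - 45 degrees, within about 5) the lugs pass up through the notches. They are above the ledge once bowl_axis is less than 30 mm below the socket point; at 16 mm the bowl touches the roof; 23 mm is best for turning.
- lock_mark (a point): Long raised mark on the head's front, 58 mm from the socket's axis. Locked = handle below it (bowl yaw = socket yaw): from entry turn the raised bowl 45 degrees counter-clockwise seen from above (yaw increases); stops end the turn a few degrees further. Let down, it hangs by its lugs on the ledge, bowl_axis 30 mm below the socket point. Nothing springs or snaps.
- bar (a point): Middle of the bar that carries the head from its column. The bar lies 196 to 230 mm above the counter; the column (45 mm square, 267 mm tall; pipe and gauge reach 290 mm) stands 163 mm from the socket's axis, behind and to the right of the head, on a 150 x 130 mm foot plate. The counter below the head is clear.
- filter_a_c (a point): Bystander, loose: white can-shaped oil filter, 76 mm across, 93 mm tall; its centre.
- filter_b_c (a point): Bystander, loose: dark grey can-shaped oil filter, 76 mm across, 93 mm tall; its centre.
- carton_a_c (a point): Bystander, loose: yellow flat carton 90 x 60 x 35 mm; its centre.
- carton_b_c (a point): Bystander, loose: brown carton 100 x 80 x 70 mm; its centre.
- mug_c (a point): Bystander, loose: white mug 80 mm across, 95 mm tall; its centre.
- bottle_c (a point): Bystander, loose: red oil bottle 68 mm across, 190 mm tall; its centre.
- wrench_grip (a point): Bystander, loose: steel wrench 200 mm long lying flat; a point on its handle.
There are look-alikes about, which are no part of the job. Of the things that look like the part that bears bowl_axis, the largest one is meant.

How it is judged (in metres and radians):
At the end, for the whole second after the job is handed in: The bowl hangs upright (within 6 degrees) by its lugs in the head: its axis within 8 mm of the socket's axis, bowl_axis 12 to 35 mm below the socket point, and its handle pointing to the front of the head within 11 degrees (z of bowl_axis in the frame of socket between -0.035 and -0.012 m and horizontal distance between bowl_axis and socket below 0.008 m and angle between the x axis of bowl_axis and the x axis of socket, either way round below 0.19 rad and angle between bowl_axis's own z axis and vertical below 0.1 rad); the robot touches nothing.
It fails at once if a bystander is shifted by more than 40 mm (distance of any of filter_a_c, filter_b_c, carton_a_c, carton_b_c, mug_c, bottle_c, wrench_grip from where it was at the start of the episode above 0.04 m).
It also fails if it takes over 54 s, if anything falls off the work surface, if the arm or the gripper's body presses on something with over 40 N, if the wrist force passes 120 N, or if a joint passes its speed limit or range.

## Working session

There is one attempt and no reset: what is moved stays moved. The work goes in short steps, each a Python script; the robot and the scene stay as the last script left them, time stands still between calls to the robot, and variables do not carry over. Pictures are saved under pics/ and viewed, at most 10 in all, crops included, and the job is handed in when it is done.

```bash
mkdir -p pics; ls
python3 - <<'E'
from cell import manip
import cv2
for n in("scene","top"):
    im=manip.read_camera(n); cv2.imwrite(f"pics/{n}0.png",im[:,:,::-1])
    c=manip.get_calibration(n); R=cv2.Rodrigues(c["rvec"])[0]; print(n,c["intrinsics"],(-R.T@c["tvec"].reshape(3)),R)
print(manip.state())
E
```

```text
pics
scene [[425.20665814   0.         247.04718963]
 [  0.         425.20665814 188.74056429]
 [  0.           0.           1.        ]] [1.14894927 0.41382989 1.24718405] [[-0.52680768  0.849931    0.00953767]
 [ 0.6948348   0.43708411 -0.57110602]
 [-0.48956947 -0.29423593 -0.8208209 ]]
top [[410.46282317   0.         249.69615952]
 [  0.         410.46282317 192.54243746]
 [  0.           0.           1.        ]] [0.2741899  0.02601833 1.25134204] [[ 0.03523925 -0.99936149 -0.00590032]
 [-0.97768507 -0.03325023 -0.20742787]
 [ 0.20709923  0.01307826 -0.97823252]]
{'clock': 0.1, 'joint_positions': array([ 6.72022578e+01,  1.26726766e+01,  8.75185813e+01,  2.19823243e-04,
        7.99089544e+01, -7.22503204e+00]), 'joint_vel': array([-0.02587978, -0.1096165 , -0.11107899, -0.03846748,  0.0110269 ,
        0.02152511]), 'tau': array([ 5.36794978e-04, -4.98245895e+01, -3.90549910e+01, -8.00524276e-05,
        5.71514698e-03,  1.28817584e-05]), 'position': array([0.16758281, 0.60156055, 0.23029331]), 'eef_rot': array([[-9.63290286e-01,  2.68461098e-01, -6.81196459e-04],
       [ 2.68461869e-01,  9.63288965e-01, -1.61093275e-03],
       [ 2.23716257e-04, -1.73467114e-03, -9.99998470e-01]]), 'wrist_force': array([ 0.08518607, -0.09103139,  0.9823826 ]), 'ft_torque': array([ 0.00141576,  0.04783646, -0.01369783]), 'finger_force': 0.0, 'opening': 0.9946433281443842}
```

View pics/scene0.png

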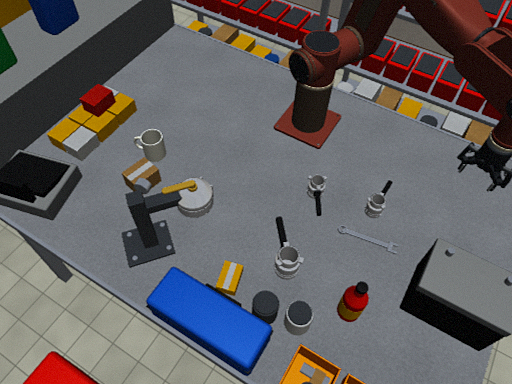

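View pics/top0.png

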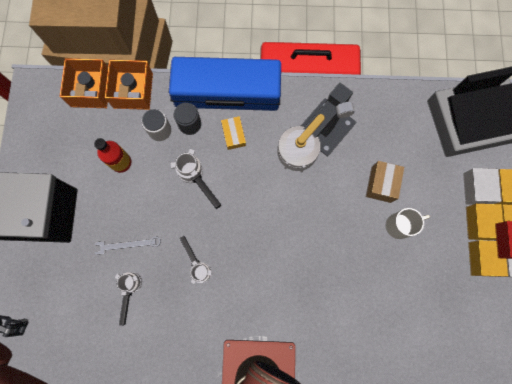

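The candidates for the bowl in the top view are at (187,166), (200,272) and (127,283). The one at (187,166), with its handle to (218,206), is clearly the largest, so it fits. I'll confirm it with enlarged crops that also show the marks on the head.

Run:
```python
import cv2,numpy as np
s=cv2.imread("pics/scene0.png");t=cv2.imread("pics/top0.png")
c=lambda im,x,y,w=80,h=60:cv2.resize(im[y:y+h,x:x+w],(400,300),interpolation=cv2.INTER_CUBIC)
cv2.imwrite("pics/c1.png",np.vstack([np.hstack([c(t,160,145),c(s,250,215)]),np.hstack([c(t,270,110),c(s,150,165)])]))
```

```text
(no output)
```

View pics/c1.png

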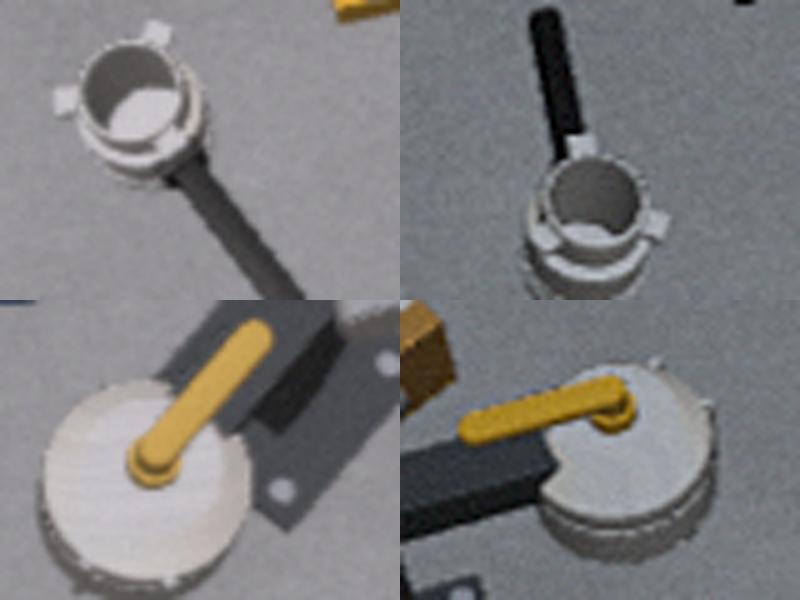

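The crops confirm it: top left and top right show the large bowl, with its rim centre at about top (187,163) / scene (289,255) and its handle end at top (218,206) / scene (279,217). The bottom crops show the head disc. Its two side marks are at about top (286,167), (304,166) and scene (201,178), (211,186). I'll measure these next.

```bash
cat > h.py <<'E'
import cv2,numpy as np
from scipy.optimize import least_squares
from cell import manip
K={n:manip.get_calibration(n) for n in("scene","top")}
def cast(n,p,z):
    c=K[n];R=cv2.Rodrigues(c["rvec"])[0];C=-R.T@np.ravel(c["tvec"])
    p=np.atleast_2d(np.float64(p));d=np.c_[(p-c["intrinsics"][:2,2])/c["intrinsics"][0,0],np.ones(len(p))]@R
    return (C+d*((z-C[2])/d[:,2])[:,None])[:,:2]
def proj(n,P):
    c=K[n];return cv2.projectPoints(np.float64(P).reshape(-1,1,3),c["rvec"],c["tvec"],c["intrinsics"],None)[0][:,0]
def circ(P,r):
    f=lambda q:np.hypot(*(P-q[:2]).T)-r
    s=least_squares(f,P.mean(0),loss="soft_l1",f_scale=.001);return s.x,np.sqrt(np.mean(s.fun**2))
def blob(mask,seed):
    n,l,st,ce=cv2.connectedComponentsWithStats(mask.astype(np.uint8))
    ys,xs=np.nonzero(l);i=np.argmin((xs-seed[0])**2+(ys-seed[1])**2);return l==l[ys[i],xs[i]]
E
python3 - <<'E'
from h import *
im={n:cv2.imread(f"pics/{n}0.png") for n in("scene","top")}
out=[]
for n,hs,ro,ms in(("top",(205,190),(170,140,225,215),(285,165)),("scene",(281,230),(265,205,305,280),(205,200))):
    hsv=cv2.cvtColor(im[n],cv2.COLOR_BGR2HSV);g=im[n].max(2)
    # handle
    m=np.zeros(g.shape,bool);x0,y0,x1,y1=ro;m[y0:y1,x0:x1]=g[y0:y1,x0:x1]<75
    b=blob(m,hs);ys,xs=np.nonzero(b)
    W=cast(n,np.c_[xs,ys],.062);c=W.mean(0);u=np.linalg.svd(W-c)[2][0];t=(W-c)@u;w=(W-c)@np.array([-u[1],u[0]])
    print(n,"handle npx",b.sum(),"mid",c,"dir deg",np.degrees(np.arctan2(u[1],u[0])),"ends",c+u*t.min(),c+u*t.max(),"len",np.ptp(t),"wid",4*w.std())
    # head top disc
    for th in(165,180,195):
        m=(g>th)&(hsv[...,1]<60);b=blob(m,(290,150) if n=="top" else (185,205))
        hu=cv2.convexHull(np.argwhere(b)[:,::-1].astype(np.int32))[:,0]
        print(n,th,"head",b.sum(),circ(cast(n,hu,.236),.056),circ(cast(n,hu,.236),.0555))
    x,y,w,h=(262,140,70,40) if n=="top" else (170,160,60,60)
    out.append(cv2.resize(cv2.convertScaleAbs(im[n][y:y+h,x:x+w],alpha=1.0),(w*800//w//2,h*400//w),interpolation=cv2.INTER_LANCZOS4))
h=max(o.shape[0] for o in out);cv2.imwrite("pics/c2.png",np.hstack([np.pad(o,((0,h-o.shape[0]),(0,0),(0,0))) for o in out]))
E
```

```text
top handle npx 250 mid [0.52898151 0.17224125] dir deg -140.14552769957467 ends [0.57271755 0.20875125] [0.48071775 0.1319516 ] len 0.11984218718695322 wid 0.02436961738837838
top 165 head 1065 (array([ 0.61790296, -0.08495708]), np.float64(0.003050007432542296)) (array([ 0.6175229 , -0.08430684]), np.float64(0.002499755236758137))
top 180 head 924 (array([ 0.61948974, -0.08616587]), np.float64(0.0076550321266257385)) (array([ 0.61915186, -0.08562397]), np.float64(0.007078335078373551))
top 195 head 538 (array([ 0.62290363, -0.08615994]), np.float64(0.011057956878460099)) (array([ 0.62234195, -0.08597767]), np.float64(0.010574382662550697))
scene handle npx 186 mid [0.52238243 0.1647049 ] dir deg 37.26898515438308 ends [0.47977142 0.13228045] [0.56873332 0.19997519] len 0.11178907902705094 wid 0.02496008624014096
scene 165 head 428 (array([ 0.63693897, -0.07793148]), np.float64(0.010116402905541494)) (array([ 0.63718958, -0.07741894]), np.float64(0.009605065446166806))
scene 180 head 1 (array([ 0.68384672, -0.11668804]), np.float64(1.5836234892874224e-09)) (array([ 0.68349318, -0.11633449]), np.float64(9.307621375020947e-09))
scene 195 head 3 (array([ 0.5648614 , -0.22753817]), np.float64(0.0008039620747624222)) (array([ 0.56469245, -0.22800973]), np.float64(0.0008035019873421852))
```

View pics/c2.png

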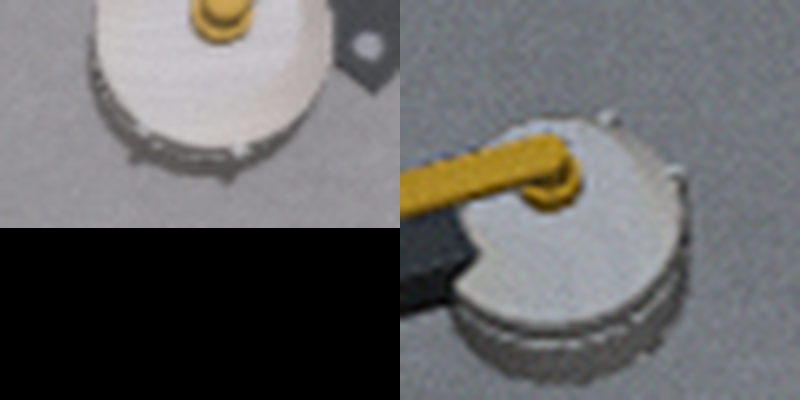

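```bash
cat >> h.py <<'E'
def ring(n,g,c,r,z,lo=.75,hi=1.2,it=4):
    """radial bright->dark edge around a circle of radius r at height z"""
    c=np.float64(c);rr=np.linspace(lo*r,hi*r,60)
    for k in range(it):
        P=[]
        for a in np.radians(np.arange(0,360,4)):
            W=c+rr[:,None]*[np.cos(a),np.sin(a)]
            p=proj(n,np.c_[W,np.full(60,z)]).astype(np.float32)
            v=cv2.remap(g,p[:,0].copy(),p[:,1].copy(),cv2.INTER_LINEAR)[:,0].astype(float)
            d=np.gradient(cv2.GaussianBlur(v[:,None],(1,9),0)[:,0]);i=np.argmin(d)
            if -d[i]>1.0 and 1<i<58:P.append(W[i])
        P=np.array(P);c,e=circ(P,r)
    return c,np.median(abs(np.hypot(*(P-c).T)-r)),len(P)
def ray(n,p):
    a=cast(n,p,0)[0];b=cast(n,p,.3)[0];return np.r_[a,0],np.r_[b,.3]
def tri(pt,ps):
    A=[];B=[]
    for n,p in(("top",pt),("scene",ps)):
        a,b=ray(n,p);d=(b-a)/np.linalg.norm(b-a);M=np.eye(3)-np.outer(d,d);A.append(M);B.append(M@a)
    x=np.linalg.solve(sum(A),sum(B));return x,[np.linalg.norm(M@x-v) for M,v in zip(A,B)]
E
python3 - <<'E'
from h import *
for n in("top","scene"):
    g=cv2.imread(f"pics/{n}0.png").max(2)
    print(n,"head",ring(n,g,(.618,-.085),.056,.236),"rim",ring(n,g,(.6015,.2286),.032,.1))
f,e1=tri((303.7,166.3),(201.2,177.7));l,e2=tri((287.4,163.6),(211.4,185.8));print("front",f,e1,"left",l,e2)
# bowl lugs, height .096
for n,L in(("top",[(191.4,151.6),(173.2,165)]),("scene",[(286,244),(301,259.4),(279.6,262)])):print(n,cast(n,L,.096))
# column/bystanders rough
for nm,p,z in(("filtA",(154,121),.093),("filtB",(186,117),.093),("cartonY",(233,132),.035),("bottle",(101,146),.19),("cartonB",(387,182),.07),("mug",(409,222),.095),("small1",(200,272),.06),("foot lo",(327,153),.01),("pipe",(342,100),.28)):print(nm,cast("top",p,z)[0])
E
```

```text
top head (array([ 0.61826957, -0.08397635]), np.float64(0.0024118510789928535), 87) rim (array([0.60080925, 0.23344057]), np.float64(0.0014275041737116852), 64)
scene head (array([ 0.63311284, -0.07315482]), np.float64(0.005259613342446158), 60) rim (array([0.59989641, 0.23216947]), np.float64(0.0007269571350229723), 70)
front [ 0.5695222  -0.09828993  0.20930439] [np.float64(0.0012595329755508648), np.float64(0.0012595329755508396)] left [ 0.57636122 -0.05592642  0.20678047] [np.float64(0.0008766202188708952), np.float64(0.0008766202188709676)]
top [[0.63601375 0.21722148]
 [0.59341008 0.26777774]]
scene [[0.57278298 0.20839172]
 [0.59388677 0.27063187]
 [0.63484285 0.22098803]]
filtA [0.72891941 0.33615666]
filtB [0.74481539 0.24097612]
cartonY [0.72338318 0.10129598]
bottle [0.61423073 0.44816178]
cartonB [ 0.56986299 -0.3621935 ]
mug [ 0.44915057 -0.4121285 ]
small1 [0.29007803 0.17543808]
foot lo [ 0.67261875 -0.19644849]
pipe [ 0.727637   -0.18657792]
```

```bash
cat > ov.py <<'E'
from h import *
import sys
def ov(src,fn,c,yaw,roi):
    out=[]
    for n in("top","scene"):
        x,y,w,h=roi[n];S=8
        im=cv2.resize(cv2.imread(f"pics/{n}{src}.png")[y:y+h,x:x+w],None,fx=S,fy=S,interpolation=cv2.INTER_CUBIC)
        T=lambda P:((proj(n,P)-[x,y]+.5)*S-.5).round().astype(np.int32)
        a=np.radians(np.arange(0,360,3))
        for z,col in((.236,(0,0,255)),(.16,(0,160,0))):
            cv2.polylines(im,[T(np.c_[c[0]+.056*np.cos(a),c[1]+.056*np.sin(a),a*0+z])],True,col,1)
        for d in(180,135):
            b=np.radians(yaw+d);cv2.polylines(im,[T([[c[0]+.058*np.cos(b),c[1]+.058*np.sin(b),z] for z in(.236,.16)])],False,(255,0,0),1)
        out.append(im)
    cv2.imwrite(fn,np.hstack(out))
E
python3 - <<'E'
from ov import *
ov(0,"pics/o1.png",(.620,-.083),12,{"top":(272,118,50,62),"scene":(170,165,50,62)})
for z in(.18,.2,.21,.22,.236):
  print(z,*[np.r_[cast("top",p,z)[0],cast("scene",q,z)[0]].round(4) for p,q in(((303.7,166.3),(201.2,177.7)),((287.4,163.6),(211.4,185.8)))])
E
```

```text
0.18 [ 0.5784 -0.103   0.5528 -0.1115] [ 0.5845 -0.0588  0.5614 -0.0671]
0.2 [ 0.5727 -0.1006  0.564  -0.1016] [ 0.5787 -0.0573  0.5724 -0.0581]
0.21 [ 0.5699 -0.0994  0.5696 -0.0967] [ 0.5758 -0.0565  0.5779 -0.0536]
0.22 [ 0.5671 -0.0982  0.5752 -0.0918] [ 0.5729 -0.0557  0.5834 -0.0491]
0.236 [ 0.5625 -0.0962  0.5841 -0.0839] [ 0.5683 -0.0544  0.5922 -0.0419]
```

View pics/o1.png

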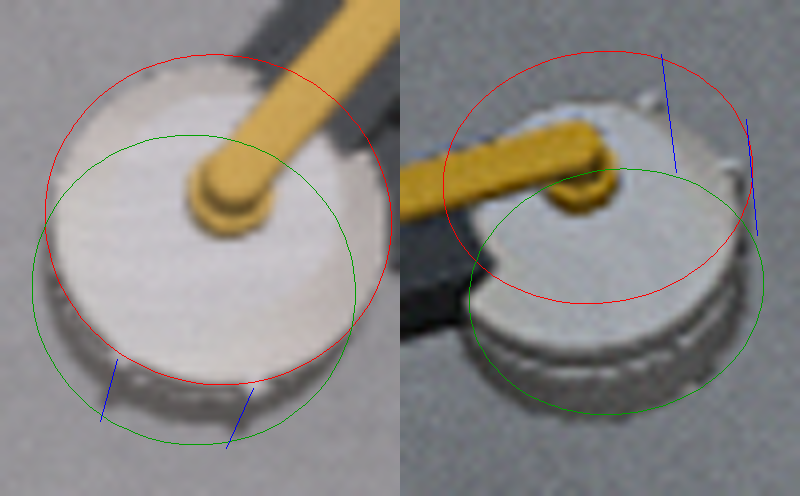

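The real disc lies lower than z=0.236: the overlay is off in both views, while the marks triangulate to z≈0.208. So I'll find the height at which the two views agree, and use the lower rim as a check.

Run:
```python
from h import *
g={n:cv2.imread(f"pics/{n}0.png").max(2) for n in("top","scene")}
for z in(.2,.205,.21,.215,.22):
  for r in(.054,.056):
    a=ring("top",g["top"],(.624,-.085),r,z,.85,1.15);b=ring("scene",g["scene"],(.624,-.085),r,z,.85,1.15)
    print(z,r,a[0].round(4),round(a[1],4),b[0].round(4),round(b[1],4))
print(tri((299.3,145.8),(195.7,193)))
# lower rim silhouette, z=.16
print(cast("top",[(272+195/8,118+425/8)],.16),cast("scene",[(170+195/8,165+415/8)],.16))
```

```text
0.2 0.054 [ 0.6289 -0.0864] 0.0014 [ 0.6215 -0.0898] 0.0011
0.2 0.056 [ 0.6302 -0.0873] 0.0006 [ 0.622  -0.0912] 0.001
0.205 0.054 [ 0.6275 -0.0862] 0.0012 [ 0.624  -0.0875] 0.0011
0.205 0.056 [ 0.6285 -0.0867] 0.0007 [ 0.6245 -0.089 ] 0.001
0.21 0.054 [ 0.626  -0.0858] 0.001 [ 0.6267 -0.0852] 0.0009
0.21 0.056 [ 0.6268 -0.0862] 0.0011 [ 0.627  -0.0868] 0.0012
0.215 0.054 [ 0.6245 -0.0853] 0.0007 [ 0.6293 -0.083 ] 0.0007
0.215 0.056 [ 0.6251 -0.0857] 0.0013 [ 0.6296 -0.0846] 0.0014
0.22 0.054 [ 0.623  -0.0849] 0.0004 [ 0.6319 -0.0809] 0.0008
0.22 0.056 [ 0.6235 -0.0853] 0.0016 [ 0.632  -0.0824] 0.0016
(array([ 0.62436035, -0.08325939,  0.20846697]), [np.float64(0.004520784504287499), np.float64(0.004520784504287554)])
[[ 0.56968586 -0.08540278]] [[ 0.6705517  -0.05478507]]
```

The two views agree at z=0.21: the socket axis is at (0.6267,−0.0860). The marks lie 58.5 mm from it, as stated, which gives a socket yaw of about 13.1°. The bowl axis is (0.6003,0.2328), with yaw about 39.8° from the handle and lugs. Next I check IK along the whole route, then grasp and lift.

```bash
cat >> h.py <<'E'
SOCK=np.array([.6267,-.0860]);SY=13.1
def pose(axis,z,yaw,s,L=.130):
    """TCP pose holding the bowl with bowl_axis at (axis,z) and yaw"""
    t=np.radians(yaw);x=np.array([np.cos(t),np.sin(t),0]);y=s*np.array([-x[1],x[0],0]);zt=np.array([0,0,-1.])
    p=np.r_[axis,z]-L*x+[0,0,.005-.019];return p,np.c_[np.cross(y,zt),y,zt]
E
python3 - <<'E'
from h import *
for s in(1,-1):
  for a in(((.6003,.2328),.05,39.8),(SOCK,.09,SY-45),(SOCK,.137,SY-45),(SOCK,.137,SY+8)):
    q=manip.inverse_kinematics(*pose(*a,s));print(s,a[1:],None if q is None else np.round(q,1))
E
```

```text
1 (0.05, 39.8) [   8.    12.1  111.    -0.    56.8 -121.8]
1 (0.09, -31.9) [-10.7   7.7 111.   -0.   61.3 -68.8]
1 (0.137, -31.9) [-10.7   3.9 109.4  -0.   66.7 -68.8]
1 (0.137, 21.1) [ -23.4    4.8  108.5   -0.    66.7 -134.5]
-1 (0.05, 39.8) [  8.   12.1 111.   -0.   56.8  58.2]
-1 (0.09, -31.9) [-10.7   7.7 111.   -0.   61.3 111.2]
-1 (0.137, -31.9) [-10.7   3.9 109.4  -0.   66.7 111.2]
-1 (0.137, 21.1) [-23.4   4.8 108.5  -0.   66.7  45.5]
```

Run:
```python
from h import *
p,R=pose((.6003,.2328),.05,39.8,-1)
manip.move_to(p+[0,0,.12],R);manip.movel(p,max_speed=.12)
s=manip.state();print(s["clock"],s["position"]-p,s["wrist_force"])
manip.set_gripper(0.0,100);s=manip.state();print(s["opening"],s["finger_force"],s["wrist_force"])
manip.movel(p+[0,0,.045],max_speed=.08)
s=manip.state();print(s["clock"],s["position"],s["opening"],s["finger_force"],s["wrist_force"],s["ft_torque"])
for n in K: cv2.imwrite(f"pics/{n}1.png",manip.read_camera(n)[:,:,::-1])
for n in K:
    g=cv2.imread(f"pics/{n}1.png").max(2)
    for z in(.135,.14,.145):print(n,z,ring(n,g,(.6003,.2328),.032,z))
c=lambda im,x,y,w=80,h=60:cv2.resize(im[y:y+h,x:x+w],(400,300),interpolation=cv2.INTER_CUBIC)
cv2.imwrite("pics/c3.png",np.hstack([c(cv2.imread("pics/top1.png"),160,145),c(cv2.imread("pics/scene1.png"),250,200)]))
```

```text
3.2917 [0.00076827 0.0001559  0.00081935] [0.2523425  0.55284681 0.10621205]
0.21553659712719017 97.46822834014893 [-0.32409432 -0.96859601  2.02696854]
4.625 [0.50025345 0.14957982 0.08101041] 0.2172221579552319 97.60035395622253 [ 0.00445002  0.4688997  -2.8775431 ] [-0.19375973  0.16401919  0.03836303]
scene 0.135 (array([0.59564705, 0.23112647]), np.float64(0.0006125166748611813), 69)
scene 0.14 (array([0.5981617 , 0.23201547]), np.float64(0.0006963606386883418), 70)
scene 0.145 (array([0.60055828, 0.23282851]), np.float64(0.0007128614671935915), 69)
top 0.135 (array([0.60248685, 0.22774304]), np.float64(0.0021654404789016174), 30)
top 0.14 (array([0.60014314, 0.22672518]), np.float64(0.002101486682467728), 29)
top 0.145 (array([0.59868855, 0.22602093]), np.float64(0.0020641295954802776), 31)
```

View pics/c3.png

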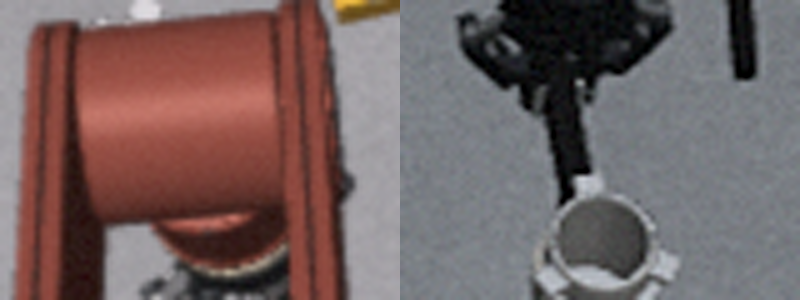

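The bowl is held level: scene rim centre at z=0.145 is (0.6006,0.2328), unchanged from before. The arm occludes the top view here. Next I move under the head at entry yaw and push up in small steps, watching the forces.

Run:
```python
from h import *
p,R=pose(SOCK,.093,SY-45,-1)
manip.movel(p,R,max_speed=.08)
s=manip.state();b=s["wrist_force"];print(s["clock"],s["position"]-p,b,s["ft_torque"])
cv2.imwrite("pics/scene2.png",manip.read_camera("scene")[:,:,::-1])
for z in np.arange(.100,.1381,.003):
    p,_=pose(SOCK,z,SY-45,-1);manip.movel(p,max_speed=.03)
    s=manip.state();f=s["wrist_force"]-b;print(round(z,3),(s["position"]-p).round(4),f.round(1),s["ft_torque"].round(2))
    if np.linalg.norm(f)>12:print("contact");break
print(s["clock"])
cv2.imwrite("pics/scene3.png",manip.read_camera("scene")[:,:,::-1])
c=lambda im,x,y,w=100,h=100:cv2.resize(im[y:y+h,x:x+w],(400,400),interpolation=cv2.INTER_CUBIC)
cv2.imwrite("pics/c4.png",np.hstack([c(cv2.imread(f"pics/scene{i}.png"),150,145) for i in(2,3)]))
```

```text
6.9667 [-4.53962732e-05  2.69514333e-04 -1.38794143e-05] [ 0.98779506 -0.17483242 -1.95357917] [ 0.17456915  0.24194752 -0.00633467]
0.1 [ 0.0004 -0.      0.0005] [-1.8  0.2 -0.9] [0.09 0.28 0.02]
0.103 [ 0.0002 -0.0001  0.0002] [-1.   0.2 -0.6] [ 0.17  0.27 -0.01]
0.106 [ 0.0002 -0.0001  0.0003] [-1.8 -0.2 -1. ] [ 0.13  0.25 -0.06]
0.109 [ 0.0002 -0.      0.0003] [-1.5  0.8 -0.5] [0.16 0.29 0.02]
0.112 [ 0.0002 -0.      0.0003] [ 0.6 -0.4 -0.4] [ 0.17  0.24 -0.  ]
0.115 [ 0.0002 -0.0001  0.0003] [-1.2  0.6 -1.8] [ 0.16  0.23 -0.01]
0.118 [ 0.0002 -0.      0.0003] [-1.1 -0.1 -0.1] [0.17 0.28 0.04]
0.121 [ 0.0002 -0.      0.0003] [-1.2  0.4 -0.5] [0.16 0.27 0.02]
0.124 [ 0.0002 -0.      0.0003] [-1.4  0.5 -1.1] [ 0.13  0.23 -0.03]
0.127 [ 0.0002 -0.0001  0.0003] [-0.9  0.3 -0.3] [0.16 0.24 0.03]
0.13 [ 0.0002 -0.      0.0003] [ 0.1 -0.3 -0.6] [0.16 0.29 0.04]
0.133 [ 0.0002 -0.      0.0003] [-0.4  0.4 -0.4] [ 0.21  0.28 -0.01]
0.136 [ 0.0002 -0.      0.0003] [-0.7  0.6  0.1] [ 0.16  0.3  -0.02]
10.4
```

View pics/c4.png

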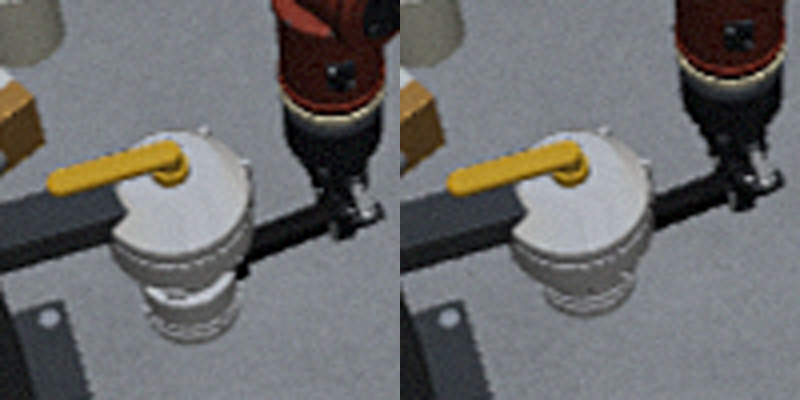

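It went in with no contact. The pictures show the bowl below the head, then raised into it, with the handle at the left. Next I twist in 5° steps about the socket axis, watching the forces.

Run:
```python
from h import *
p,R=pose(SOCK,.137,SY-45,-1);manip.movel(p,max_speed=.03);b=manip.state()["wrist_force"]
for d in np.arange(-40,.1,5):
    p,R=pose(SOCK,.137,SY+d,-1);manip.movel(p,R,max_speed=.03)
    s=manip.state();f=s["wrist_force"]-b;print(d,(s["position"]-p).round(4),f.round(1),s["ft_torque"].round(2))
    if np.linalg.norm(f)>15:print("contact");break
print(s["clock"])
for n in K: cv2.imwrite(f"pics/{n}4.png",manip.read_camera(n)[:,:,::-1])
```

```text
-40.0 [ 0.0001 -0.      0.0001] [-0.1  0.7 -0.4] [0.16 0.23 0.01]
-35.0 [0.0001 0.0001 0.    ] [-0.2  0.2 -0.9] [0.1  0.29 0.06]
-30.0 [0.0001 0.0001 0.    ] [-0.8 -0.1 -0.7] [ 0.11  0.3  -0.02]
-25.0 [ 0.      0.0001 -0.    ] [ 0.   0.6 -0.9] [0.09 0.3  0.07]
-20.0 [ 0.      0.0001 -0.    ] [-0.3  0.4 -0.2] [ 0.07  0.29 -0.02]
-15.0 [-0.      0.0001 -0.    ] [ 0.2  0.9 -0.6] [ 0.03  0.3  -0.03]
-10.0 [-0.      0.0001 -0.    ] [-0.1  1.5 -0.5] [-0.01  0.25  0.01]
-5.0 [-0.0001  0.0001 -0.    ] [-0.7 -0.2 -0.9] [-0.02  0.35 -0.08]
0.0 [-0.0001  0.0002 -0.    ] [ 0.   1.1 -0.3] [-0.02  0.35 -0.04]
15.425
```

No contact at all. Now lower it until the ledge takes the weight, then release.

Run:
```python
from h import *
f0=np.mean([manip.state()["wrist_force"] for _ in range(3)],0)
for z in np.arange(.135,.1265,-.001):
    p,R=pose(SOCK,z,SY,-1);manip.movel(p,max_speed=.02);manip.pause(.1)
    s=manip.state();f=s["wrist_force"]-f0;print(round(z,4),f.round(1),s["ft_torque"].round(2))
    if f[2]>2.5:break
print(s["clock"])
```

```text
0.135 [-0.4  0.9 -1. ] [-0.06  0.28 -0.01]
0.134 [-0.4  0.5 -0.7] [-0.1   0.28  0.01]
0.133 [-0.3  0.2 -0.7] [-0.05  0.34  0.  ]
0.132 [ 0.5  0.4 -0.7] [-0.04  0.34 -0.01]
0.131 [ 0.1 -0.8 -0.1] [-0.03  0.18  0.  ]
0.13 [-0.7  0.2  2.2] [0.08 0.04 0.06]
0.129 [-0.9  0.5  7.2] [ 0.24 -0.23  0.12]
17.975
```

Run:
```python
from h import *
p,R=pose(SOCK,.1302,SY,-1);manip.movel(p,max_speed=.02);manip.pause(.1)
manip.set_gripper(0.7);manip.pause(.3);s=manip.state();print(s["opening"],s["wrist_force"])
manip.movel(p+[0,0,.06],max_speed=.08)
d=np.radians(SY);manip.move_to(p+[-.1*np.cos(d),-.1*np.sin(d)+.25,.12],R);manip.pause(.3)
s=manip.state();print(s["clock"],s["wrist_force"])
for n in K: cv2.imwrite(f"pics/{n}5.png",manip.read_camera(n)[:,:,::-1])
cv2.imwrite("pics/c5.png",np.hstack([cv2.resize(cv2.imread(f"pics/{n}5.png")[y:y+100,x:x+100],(400,400),interpolation=cv2.INTER_CUBIC) for n,x,y in(("top",250,110),("scene",150,135))]))
g=cv2.imread("pics/top5.png").max(2);m=np.zeros(g.shape,bool);m[150:225,285:335]=g[150:225,285:335]<70
ys,xs=np.nonzero(blob(m,(306,185)));W=cast("top",np.c_[xs,ys],.146);c=W.mean(0);t=c-SOCK;print(len(xs),c,np.hypot(*t),np.degrees(np.arctan2(-t[1],-t[0])),W.min(0))
u=np.linalg.svd(W-c)[2][0];print(np.degrees(np.arctan(u[1]/u[0])))
```

```text
0.6978359341521176 [ 0.58206351  0.16616997 -0.04872678]
21.3 [ 0.25437707  0.45456828 -0.83119811]
261 [ 0.5236698  -0.10843676] 0.10544491503563287 12.285421323188048 [ 0.4730064  -0.12786719]
13.456074764566884
```

View pics/c5.png

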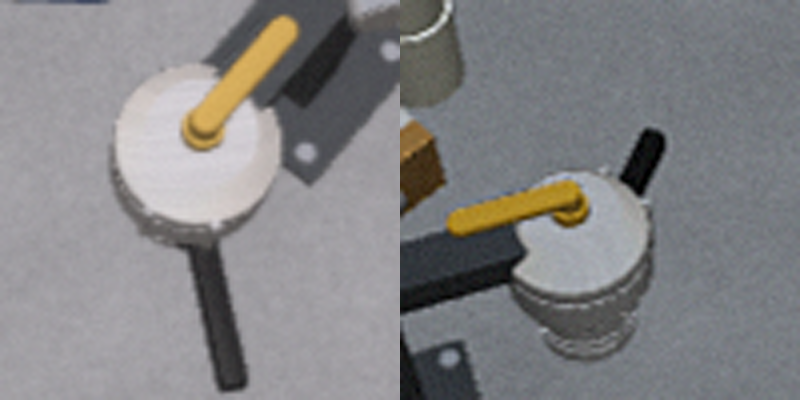

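The bowl hangs level by itself, with its handle out of the front at a yaw of about 12.3–13.5° against the socket's 13.1°, and the arm is clear. Handing it in.

```bash
python3 -c "
from cell import manip
print(manip.close_job())"
```

```text
the job is handed in; nothing more can be done
None
```

The bowl is locked in the head and hangs by itself with its handle at the front (long) mark. I handed the job in at about 21 s of robot time; no verdict came back, and I did not measure the bystanders afterwards.

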